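# Unlatch the charging cradle's clamp arm and hold it up

### The job

The clamp arm of the grey charging cradle is locked down on its steel ball. Take the upright orange tab, pull the latch sideways against its spring until its white pointers meet the black lines (12 mm out), well short of the end stop, and keep it there for half a second; then, still by the tab, lift the arm off the ball to about 30 degrees and finish while holding it up there, so that the hearing aids can be taken out. Leave the tweezers, wax pick, jar and battery blister lying where they are.

Things in the scene. Friction and masses are not known exactly. Their poses are not given: they have to be found in the camera images.
- cradle: Grey charging cradle, fixed, base 215 x 100 x 22 mm. Origin on the cart top below the steel ball; x from hinge to ball (base from x = -175 to +40 mm), y the way the latch is pulled, z up. The ball (radius 14 mm, flat underside at z = 42 mm) stands over the origin; two beige hearing aids lie in the base under the arm.
- tongue_hinge (a point): Middle of the clamp arm's hinge pin, in the cradle frame at (-140, 0, 55) mm; the pin lies along the cradle's y. The point does not move and its axes are the cradle's.
- tongue (a joint): Angle of the aluminium clamp arm, rad: 0 down on the ball (level), growing as the ball end swings up about the hinge, stop at 0.95. It falls shut when let go; it weighs 0.2 to 0.4 kg, so 1.5 to 3 N lifts it at the tab. While the latch is out less than 7 mm, its hook under the ball keeps the arm from rising.
- latch (a joint): How far the latch is pulled out along the cradle's +y, in m: 0 at rest, 0.012 where its two white pointers stand at the black lines on top of the coupler, end stop at 0.022. It slides on the arm and springs back when let go: 3.5 N at rest, 7.7 N at 12 mm, 11 N at the stop.
- latch_tab: Upright orange tab on the latch, the handle: 26 mm along cradle x, 12 mm thick along y, 48 mm high. Origin at its centre, axes as the cradle's while the arm is down; at rest at (0, 0, 104) mm in the cradle frame. Under it is the dark slide plate (26 x 66 mm, top at z = 80 mm). It moves with latch and arm. Nothing stands beside it above the plate: pinch its thickness from above.
- coupler_top (a point): Centre of the top face of the aluminium coupler housing (56 x 52 mm) over the ball, at (0, 0, 72) mm in the cradle frame with the arm down; moves with the arm.
- tweezers: Loose steel tweezers, 112 x 14 x 7 mm, lying flat along its x; origin under the middle. Bystander.
- wax_pick: Loose blue plastic wax pick with a thin white loop, 103 mm long, 10 mm thick, lying along its x; origin under the middle. Bystander.
- jar: Loose glass jar with a steel screw lid, diameter 56 mm, 65 mm high, standing; origin under its centre. Bystander.
- blister: Loose card of six button batteries, 85 x 58 x 8 mm, lying flat; origin under the middle. Bystander.
There are look-alikes about, which are no part of the job. What is shaped like the cradle but purple or yellow is not meant.

How it is judged:
By the outcome, as a careful person would: the job done as asked, in the order asked, and still so for the second after the job is handed in, while the arm keeps its last pose, push and grip.
It also fails if it takes over 35 s, if anything falls off the work surface, if the arm or the gripper's body presses on something with over 40 N, if the wrist force passes 120 N, or if a joint passes its speed limit or range.

### The arm

A 7-joint arm with a two-finger parallel gripper is mounted at the origin on the work surface. World frame = base frame: x ahead of the robot, y to its left, z up, the work surface at z = 0. Lengths are in mm, angles in rad, forces in N, time in s.
With the tool pointing down it reaches from about 400 to 850 mm from the base axis. Payload 4.4 kg.
Tool frame: the origin (TCP) lies midway between the tips of the shut fingers; the grasp point (between the pads) lies 19 mm behind it (robot.grasp_offset is the z of the grasp point in the tool frame, in mm); z points along the fingers, y is the line along which they close (so a half turn about z gives the same grasp; the last joint's range is limited). The gripper opens to 94 mm and grips with 3 to 60 N. Pads are 16 mm wide; open, the fingers measure 119 mm over their backs; the gripper's body (75 mm by 177 mm) begins 78 mm behind the grasp point.
Start: joints at [1.081, 0.628, 0.038, 1.517, -0.027, 0.996, -0.02], TCP at [267.327, -592.499, 205.478] pointing down, gripper open.
Joint ranges: [-3.06, 3.06], [-0.37, 2.12], [-1.25, 1.32], [0.18, 2.47], [-1.1, 4.24], [0.23, 1.98], [-2.94, 2.94]. Speed limits (rad/s): [2.57, 2.57, 3.14, 3.14, 3.14, 3.14, 3.14].

### API

Orientations are given as a unit quaternion [x, y, z, w].
In Python, from workcell import robot gives the robot as it stands.
- The arm moves only by the tool move_arm, never from a script. Its argument "plan" is a list of rows, each a list of 5 numbers: the opening, from 0 (shut) to 1 (fully open), then the shift along the tool's x, y, z in units of 250 mm (1.0 is 250 mm), then the turn about the tool's z in units of 90 degrees (1.0 is 90 degrees). In form: [[jaw, x, y, z, roll], ...]. A call has 1 to 12 rows; each row is the pose to reach, as a shift and turn from the pose commanded when the call began, along the tool's axes at that moment; what a row does not reach only later rows make up. A row lasts 1/10 s, in which the tool goes at most 50 mm and 8.59 degrees, less where a joint would pass 70% of its speed; a pose out of reach is approached as far as the arm can. A call with a number of a shift or a turn outside -1 to 1 is refused whole. A call with a gripper value outside its range is refused whole. The fingers move at their own pace and stop on an object; the grip force is fixed at half the most. Time passes only in rows, so rows that repeat a pose let the fingers close. It gives the time, the measured TCP pose, the force, the opening and the grip force at its end, in the units of the state.
- robot.get_state(): the state, without advancing time (a new reading comes with each control period).
- robot.grab_frame(name): name is "side" or "top" or "wrist"; returns a dict with "color" (420x560x3 uint8, red, green, blue), "z_map" (420x560 float32, mm along the optical axis (not along the pixel's ray), 0 where there is no reading), "intrinsics" (3x3 intrinsics, pixels), "k1" (the pictures are not rectified: a ray, as slopes to the right and down, at radius r is drawn at 1 + k1 r^2 times it, then the intrinsics apply), "extrinsics" (4x4, takes a point from camera to world coordinates); the wrist camera has in their place "mount" (4x4, takes a point from camera to tool coordinates, whose origin is the TCP and whose axes are the flange's). Camera axes: x right, y up, looking along -z (the intrinsics and any distortion apply to the point x, -y, -z); pixel columns grow to the right and rows downward; lengths in mm; the calibration is good to about 2 mm. A picture is of the moment at which its call begins: read the wrist's pose just before it.
- robot.hand_in(): hands the job in; it is judged then, once.
Trained networks look in a picture, given as the dict that the camera call returned (one of the last four; its "shot" number tells which), for a name from the list of things; names that differ only in an ending like _2 or _b are one class to them, and where a whole thing is asked for, a point or a joint stands for the part that bears it (a point fixed in the world has none). Each returns a list of dicts, best first, with "conf" (0 to 1); they miss things now and then, are a little off and sometimes report something else, mostly with a low value. They report only what shows in the picture. A call takes as long as a camera call. They do not tell look-alikes from the thing itself.
- robot.recognise(target, picture): "rect" ([left, top, right, bottom] in pixels, round what is visible of it).
The state is a dict: "t": time; "joints": joint angles; "joint_vel": joint speeds; "joint_efforts": joint torques, N m; "tool_pos": TCP position; "ee_rot": TCP orientation; "contact_force": force on the tool from outside, world axes, zero at the start; "torque": the same for the moment, N m; "opening": opening from 0.0 (shut) to 1.0 (fully open); "gripper_force": force on a finger pad.
Only numpy, scipy, OpenCV 4.12 (cv2) and the standard library are available. Lean on these libraries where they do the work, as an engineer would, in place of code of your own. Each camera call takes 0.05 s, during which the arm holds its last target. There are 200 camera calls.

## Working session

There is one attempt and no reset: what is moved stays moved. The work goes in short steps, Python scripts to look and compute and a tool call to move; the robot and the scene stay as the last step left them, time stands still between calls to the robot, and variables do not carry over. Pictures are saved under pics/ and viewed, at most 10 in all, crops included, and the job is handed in when it is done.

Besides the shell and the picture viewer there is one more tool, called after "Request:" as name(argument=value, ...), one argument or row to a line, values as JSON. move_arm: Moves the arm, as the interface text tells. Its arguments: {"type":"object","properties":{"plan":{"type":"array","items":{"type":"array","items":{"type":"number","minimum":-1,"maximum":1}}}},"required":["plan"]}

```bash
mkdir -p pics; cat > h.py <<'E'
import numpy as np,cv2
from workcell import robot
from scipy.spatial.transform import Rotation as R
def T(f,s=None):
    if 'extrinsics' in f: return np.array(f['extrinsics'])
    M=np.eye(4);M[:3,:3]=R.from_quat(s['ee_rot']).as_matrix();M[:3,3]=s['tool_pos'];return M@np.array(f['mount'])
def pts(f,s=None):
    h,w=f['z_map'].shape;K=np.array(f['intrinsics'],float);k=f['k1']
    u,v=np.meshgrid(np.arange(w),np.arange(h));x=(u-K[0,2])/K[0,0];y=(v-K[1,2])/K[1,1]
    a,b=x.copy(),y.copy()
    for _ in range(8):
        q=1+k*(a*a+b*b);a=x/q;b=y/q
    z=f['z_map'];P=np.stack([a*z,-b*z,-z],-1);M=T(f,s);P=P@M[:3,:3].T+M[:3,3];P[z==0]=np.nan;return P
def save(f,n): cv2.imwrite('pics/'+n+'.png',f['color'][...,::-1])
E
python3 - <<'E'
from h import *
s=robot.get_state();print(s)
for n in['top','side']:
    f=robot.grab_frame(n);save(f,n+'0');np.savez(n+'.npz',P=pts(f),c=f['color'])
    for t in['latch_tab','cradle']:print(n,t,robot.recognise(t,f))
E
```

```text
{'t': 0.0, 'joints': array([ 1.08118211,  0.62930747,  0.03845572,  1.51831357, -0.02697221,
        0.99630434, -0.01999619]), 'joint_vel': array([ 0.00097946,  0.00076764,  0.00123652,  0.00082685,  0.00053478,
       -0.0007214 ,  0.00131542]), 'joint_efforts': array([-2.00033071e-03, -5.49725747e+01,  1.14292234e+00, -1.86632895e+01,
       -5.21727127e-02,  2.37782893e-02,  1.65086099e-04]), 'tool_pos': array([ 267.05497189, -591.90423991,  204.59684641]), 'ee_rot': array([ 9.77630229e-01,  2.10329055e-01, -2.16258981e-04, -8.81065981e-04]), 'contact_force': array([0.37528281, 0.66029213, 0.11224931]), 'torque': array([ 0.05104411, -0.01911163, -0.02318223]), 'gripper_force': 0.0, 'opening': 0.9992078375601414}
top latch_tab [{'rect': [159.2, 299.7, 170.5, 312.0], 'conf': 0.6}, {'rect': [281.3, 205.4, 290.6, 218.2], 'conf': 0.59}, {'rect': [430.1, 297.1, 448.3, 308.0], 'conf': 0.51}, {'rect': [235.8, 198.9, 309.4, 299.6], 'conf': 0.36}]
top cradle [{'rect': [133.3, 283.0, 199.6, 392.7], 'conf': 0.92}, {'rect': [382.6, 282.3, 455.9, 388.1], 'conf': 0.69}]
side latch_tab []
side cradle [{'rect': [194.7, 299.4, 285.5, 351.9], 'conf': 0.74}, {'rect': [235.7, 192.2, 309.2, 239.9], 'conf': 0.59}]
```

View pics/top0.png

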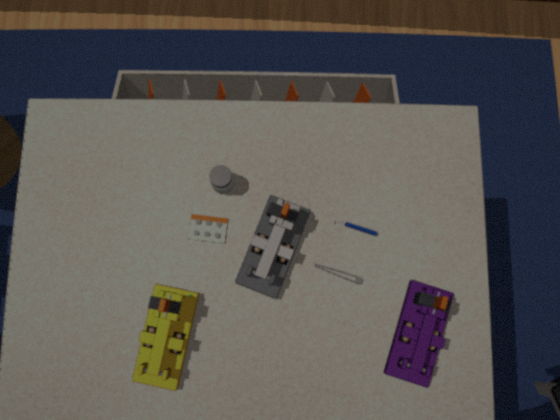

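View pics/side0.png

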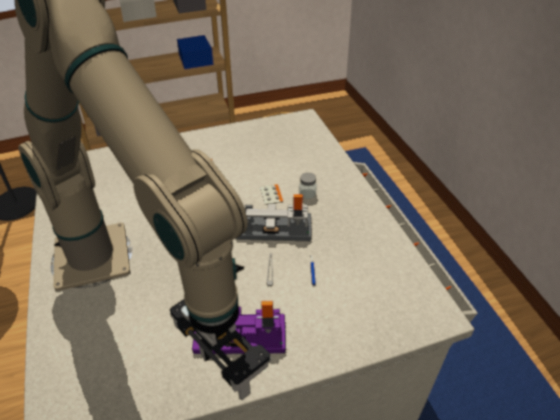

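The grey cradle is centred at about (273,247) in the top view, its orange tab at (285,211). In the side view the tab is at (298,203). I measure the tab, the base and the wall positions.

```bash
python3 - <<'E'
from h import *
d=np.load('top.npz');P,c=d['P'],d['c'].astype(int)
m=np.zeros(P.shape[:2],bool);m[190:302,230:315]=1
o=m&(c[...,0]>c[...,2]*2+20)&(c[...,0]>c[...,1]*1.4)
q=P[o];print('orange',len(q),np.nanmin(q,0),np.nanmax(q,0));t=q[q[:,2]>115];print('tabtop',len(t),t.mean(0),np.ptp(t,axis=0))
b=m&(P[...,2]>14)&(P[...,2]<29);q=P[b]
print('base rect',len(q),np.median(q[:,2]),cv2.minAreaRect(q[:,:2].astype(np.float32)))
b=m&(P[...,2]>14);q=P[b];r=cv2.minAreaRect(q[:,:2].astype(np.float32));print('all',r,cv2.boxPoints(r))
hi=m&(P[...,2]>50);q=P[hi][:,:2];u,s,v=np.linalg.svd(q-q.mean(0));print('hi',q.mean(0),np.degrees(np.arctan2(v[0,1],v[0,0])))
d=np.load('side.npz');P,c=d['P'],d['c'].astype(int)
m=np.zeros(P.shape[:2],bool);m[185:220,285:310]=1
o=m&(c[...,0]>c[...,2]*2+20)&(c[...,0]>c[...,1]*1.4);q=P[o];q=q[q[:,2]>80]
print('side',len(q),np.nanmin(q,0),np.nanmax(q,0),np.nanmean(q,0))
E
```

```text
orange 84 [568.18646222 -86.89774136  77.34357695] [592.63390594 -72.11995394 130.99321771]
tabtop 70 [579.40645132 -79.65427796 126.82340354] [23.53152566 14.30068634 14.37965011]
base rect 2288 21.591488712779437 ((533.7644653320312, -15.452583312988281), (188.2066192626953, 215.63832092285156), 69.68931579589844)
all ((533.7644653320312, -15.452583312988281), (188.2066192626953, 215.63832092285156), 69.68931579589844) [[ 399.9848    -66.279785]
 [ 602.21564  -141.13011 ]
 [ 667.5441     35.37462 ]
 [ 465.3133    110.224945]]
hi [529.43639976 -59.8201907 ] 160.99425428878956
side 123 [570.10029296 -94.08889994  80.13699026] [591.89631455 -72.44116827 129.90735746] [580.71673598 -84.90026854 108.37162145]
```

The tab is near (580,-81), with its top at about 128 mm as expected. The cradle x axis points at about -19.5° in the world. I move above it to refine with the wrist camera.

Request:
move_arm(
  plan=[
    [1, 0.98, -0.67, -0.1, 0.48],
    [1, 0.98, -0.67, -0.1, 0.48],
    [1, 0.98, -0.67, -0.1, 0.48],
    [1, 0.98, -0.67, -0.1, 0.48],
    [1, 0.98, -0.67, -0.1, 0.48],
    [1, 0.98, -0.67, -0.1, 0.48],
    [1, 0.98, -0.67, -0.1, 0.48],
    [1, 0.98, -0.67, -0.1, 0.48],
  ],
)

```text
t: 1.1
tool_pos: [422.7, -337.9, 230.7]
ee_rot: [0.987, -0.163, 0.0, 0.0]
contact_force: [0.4, 0.0, 0.1]
opening: 1.0
gripper_force: 0.0
```

Request:
move_arm(
  plan=[
    [1, 0.26, -1, 0, 0],
    [1, 0.26, -1, 0, 0],
    [1, 0.26, -1, 0, 0],
    [1, 0.26, -1, 0, 0],
    [1, 0.26, -1, 0, 0],
    [1, 0.26, -1, 0, 0],
    [1, 0.26, -1, 0, 0],
  ],
)

```text
t: 1.8
tool_pos: [564.7, -123.6, 230.0]
ee_rot: [0.987, -0.164, -0.0, 0.0]
contact_force: [-0.4, -0.2, 0.2]
opening: 1.001
gripper_force: 0.0
```

```bash
python3 - <<'E'
from h import *
s=robot.get_state();f=robot.grab_frame('wrist');save(f,'w1');P=pts(f,s);np.savez('w1.npz',P=P,c=f['color'])
print(s['tool_pos'],robot.recognise('latch_tab',f),f['mount'])
E
```

```text
[ 564.73685201 -123.60309837  230.00896616] [{'rect': [185.9, 140.0, 289.6, 333.7], 'conf': 0.67}, {'rect': [215.5, 179.2, 234.0, 220.5], 'conf': 0.62}] [[-2.35084163e-04  9.61476686e-01  2.74886391e-01  8.10514697e+01]
 [ 9.99999962e-01  1.86524884e-04  2.02792239e-04 -1.73416488e-01]
 [ 1.43706857e-04  2.74886428e-01 -9.61476693e-01 -1.78626249e+02]
 [ 0.00000000e+00  0.00000000e+00  0.00000000e+00  1.00000000e+00]]
```

View pics/w1.png

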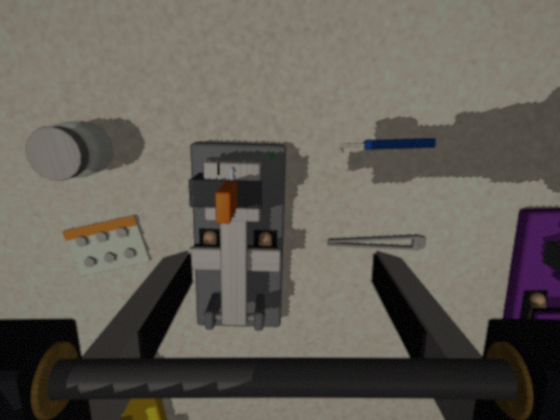

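The cradle stands upright in the wrist view, with the tab at (227,202) and the arm bar below it at (233,270). I measure the tab and the cradle's axis.

```bash
python3 - <<'E'
from h import *
s=robot.get_state();Rt=R.from_quat(s['ee_rot']).as_matrix()
d=np.load('w1.npz');P,c=d['P'],d['c'].astype(int)
m=np.zeros(P.shape[:2],bool);m[135:330,185:292]=1
b=m&(P[...,2]>16)&(P[...,2]<27);r=cv2.minAreaRect(P[b][:,:2].astype(np.float32));print('base',r)
a=r[2]; a=a if r[1][0]>r[1][1] else a-90
a=(a+90)%180-90;print('yaw',a,'tool yaw',np.degrees(np.arctan2(Rt[1,0],Rt[0,0])))
ex=np.array([np.cos(np.radians(a)),np.sin(np.radians(a))]);ey=np.array([-ex[1],ex[0]])
O=np.array(r[0])+67.5*ex;print('origin from base',O)
o=m&(c[...,0]>c[...,2]*2+15)&(c[...,0]>c[...,1]*1.4);q=P[o];q=q[q[:,2]>80]
top=q[q[:,2]>122];print('tab',len(q),len(top),np.median(top[:,2]))
for w in(q,top):
  l=np.c_[(w[:,:2]-O)@ex,(w[:,:2]-O)@ey];print(np.percentile(l,[3,50,97],axis=0).round(1).tolist())
bar=m&(P[...,2]>50)&(P[...,2]<70)
bar[:225]=0; w=P[bar];l=np.c_[(w[:,:2]-O)@ex,(w[:,:2]-O)@ey];print('bar',np.percentile(l,[3,50,97],axis=0).round(1).tolist(),np.polyfit(l[:,0],l[:,1],1))
t=np.r_[O,0]-s['tool_pos'];print('to origin in tool',Rt.T@t)
E
```

```text
base ((522.2301635742188, -57.50067901611328), (99.96199798583984, 214.78302001953125), 69.56952667236328)
yaw -20.43047332763672 tool yaw -19.13370893804809
origin from base [585.48417499 -81.06293781]
tab 743 483 126.91320371307239
[[-11.0, -6.2], [3.2, -2.3], [12.8, 4.9]]
[[-11.4, -6.0], [1.1, -0.6], [12.5, 5.2]]
bar [[-143.3, -40.1], [-81.3, -0.8], [-39.4, 38.1]] [-0.00341679 -0.98375933]
to origin in tool [  6.22800496 -51.05535163 230.23307986]
```

The base measures 100 x 215 mm, as it should, and the tab lies within 1 mm of the predicted origin. I go above the tab, then down, and close.

Request:
move_arm(
  plan=[
    [1, 0.025, -0.203, 0, 0.014],
    [1, 0.025, -0.203, 0.02, 0.014],
    [1, 0.025, -0.203, 0.2, 0.014],
    [1, 0.025, -0.203, 0.38, 0.014],
    [1, 0.025, -0.203, 0.5, 0.014],
    [1, 0.025, -0.203, 0.555, 0.014],
    [1, 0.025, -0.203, 0.555, 0.014],
    [1, 0.025, -0.203, 0.555, 0.014],
    [1, 0.025, -0.203, 0.555, 0.014],
  ],
)

```text
t: 2.8
tool_pos: [588.1, -78.5, 93.6]
ee_rot: [0.984, -0.176, 0.002, -0.0]
contact_force: [-0.0, 0.2, 0.2]
opening: 0.999
gripper_force: 0.0
```

Request:
move_arm(
  plan=[
    [0.6, 0, 0, 0, 0],
    [0.4, 0, 0, 0, 0],
    [0.3, 0, 0, 0, 0],
    [0.2, 0, 0, 0, 0],
    [0, 0, 0, 0, 0],
    [0, 0, 0, 0, 0],
    [0, 0, 0, 0, 0],
    [0, 0, 0, 0, 0],
    [0, 0, 0, 0, 0],
  ],
)

```text
t: 3.7
tool_pos: [586.7, -77.7, 91.7]
ee_rot: [0.985, -0.175, -0.0, 0.0]
contact_force: [-0.7, 0.8, -0.2]
opening: 0.267
gripper_force: 0.0
```

```bash
python3 - <<'E'
from h import *
s=robot.get_state();print(s['tool_pos'],s['contact_force'],s['opening']*94,s['gripper_force'])
f=robot.grab_frame('wrist');save(f,'w2')
E
```

```text
[586.68768694 -77.68879384  91.70280476] [-0.68249291  0.81776611 -0.23184657] 25.06965280381501 0.0
```

View pics/w2.png

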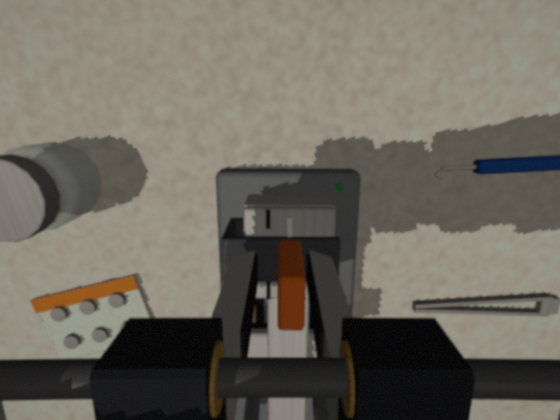

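The tab at (291,285) sits between the fingers, slightly right of the middle. The white pointer is at (290,227) and the black line at (268,218). I shift 2.5 mm and close.

Request:
move_arm(
  plan=[
    [0.25, 0, 0.01, 0, 0],
    [0.25, 0, 0.01, 0, 0],
    [0, 0, 0.01, 0, 0],
    [0, 0, 0.01, 0, 0],
    [0, 0, 0.01, 0, 0],
    [0, 0, 0.01, 0, 0],
    [0, 0, 0.01, 0, 0],
    [0, 0, 0.01, 0, 0],
  ],
)

```text
t: 4.55
tool_pos: [585.6, -80.7, 91.7]
ee_rot: [0.984, -0.176, -0.0, 0.0]
contact_force: [-1.9, -4.0, 0.1]
opening: 0.125
gripper_force: 30.0
```

```bash
python3 - <<'E'
from h import *
s=robot.get_state();print(s['tool_pos'],s['contact_force'],s['opening']*94,s['gripper_force'])
f=robot.grab_frame('wrist');save(f,'w3');cv2.imwrite('pics/w3c.png',cv2.resize(f['color'][160:340,200:380,::-1],None,fx=3,fy=3))
E
```

```text
[585.59608319 -80.69683668  91.72937125] [-1.94049156 -4.02452836  0.06893304] 11.750322306701065 29.997936487197876
```

View pics/w3c.png

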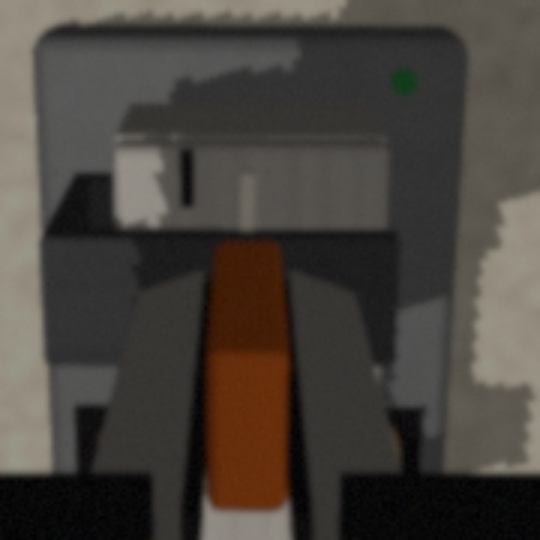

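The tab is gripped at 30 N. In the crop the pointer is at x=248 and the line at x=187 (3x scale), about 11.6 mm apart at 1.75 px/mm. I pull 11 mm gently and re-measure.

Request:
move_arm(
  plan=[
    [0, 0, -0.008, 0, 0],
    [0, 0, -0.016, 0, 0],
    [0, 0, -0.024, 0, 0],
    [0, 0, -0.032, 0, 0],
    [0, 0, -0.038, 0, 0],
    [0, 0, -0.042, 0, 0],
    [0, 0, -0.044, 0, 0],
    [0, 0, -0.044, 0, 0],
    [0, 0, -0.044, 0, 0],
  ],
)

```text
t: 5.5
tool_pos: [589.2, -71.2, 91.8]
ee_rot: [0.984, -0.176, -0.0, 0.001]
contact_force: [-2.7, -7.1, 0.8]
opening: 0.126
gripper_force: 30.0
```

```bash
python3 - <<'E'
from h import *
s=robot.get_state();print(s['tool_pos'],s['contact_force'],s['opening']*94,s['gripper_force'])
a=np.radians(-20.43);e=np.array([-np.sin(a),np.cos(a)]);print('moved',(s['tool_pos'][:2]-[585.6,-80.7])@e,'F',s['contact_force'][:2]@e)
f=robot.grab_frame('wrist');save(f,'w4');cv2.imwrite('pics/w4c.png',cv2.resize(f['color'][160:340,200:380,::-1],None,fx=3,fy=3))
E
```

```text
[589.16249379 -71.16663654  91.7505089 ] [-2.70233021 -7.06553561  0.81727119] 11.877032681248554 29.99801516532898
moved 10.177242608214534 F -7.564391655571039
```

View pics/w4c.png

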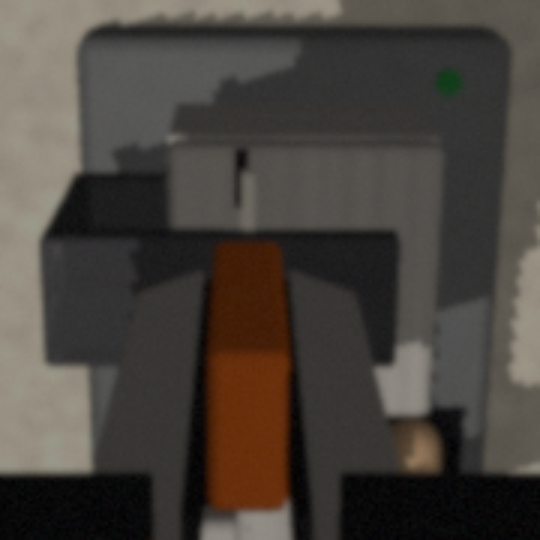

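The pointer is at x=248 and the line at x=241 in the crop, so about 1.2 mm remains. I pull that and hold.

Request:
move_arm(
  plan=[
    [0, 0, -0.003, 0, 0],
    [0, 0, -0.005, 0, 0],
    [0, 0, -0.005, 0, 0],
    [0, 0, -0.005, 0, 0],
    [0, 0, -0.005, 0, 0],
    [0, 0, -0.005, 0, 0],
    [0, 0, -0.005, 0, 0],
    [0, 0, -0.005, 0, 0],
    [0, 0, -0.005, 0, 0],
  ],
)

```text
t: 6.45
tool_pos: [589.6, -70.2, 91.8]
ee_rot: [0.984, -0.176, -0.0, 0.001]
contact_force: [-1.8, -7.3, 0.6]
opening: 0.128
gripper_force: 30.0
```

```bash
python3 - <<'E'
from h import *
s=robot.get_state();print(s['tool_pos'],s['contact_force'],s['opening']*94,s['gripper_force'])
a=np.radians(-20.43);e=np.array([-np.sin(a),np.cos(a)]);print('moved',(s['tool_pos'][:2]-[585.6,-80.7])@e,'F',s['contact_force'][:2]@e)
f=robot.grab_frame('wrist');save(f,'w5');cv2.imwrite('pics/w5c.png',cv2.resize(f['color'][190:260,240:320,::-1],None,fx=8,fy=8,interpolation=cv2.INTER_CUBIC))
E
```

```text
[589.55032282 -70.19975212  91.75932878] [-1.84668767 -7.29844024  0.62931709] 12.030503506163335 29.99826192855835
moved 11.218686039307505 F -7.483973487309818
```

View pics/w5c.png

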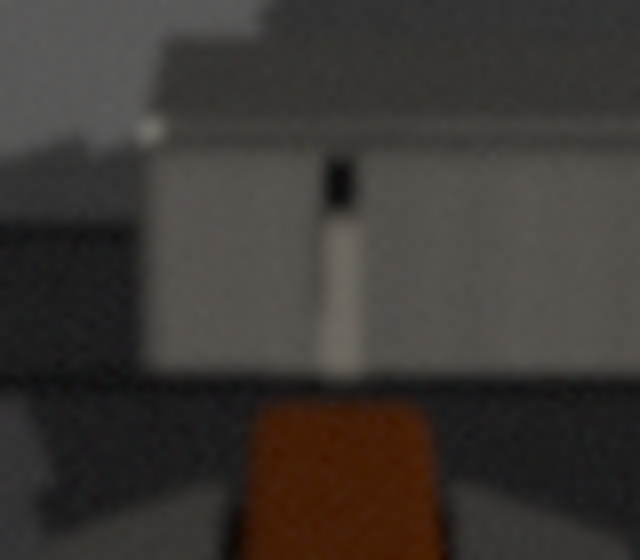

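The white pointer stands right under the black line at about (342,185) in the crop, and it has been held for over 0.5 s. I lift along the arc about the hinge, first to 15°.

Request:
move_arm(
  plan=[
    [0, -0.004, 0, -0.01, 0],
    [0, -0.008, 0, -0.02, 0],
    [0, -0.012, 0, -0.029, 0],
    [0, -0.019, 0, -0.043, 0],
    [0, -0.026, 0, -0.057, 0],
    [0, -0.034, 0, -0.071, 0],
    [0, -0.042, 0, -0.085, 0],
    [0, -0.059, 0, -0.112, 0],
    [0, -0.077, 0, -0.137, 0],
    [0, -0.077, 0, -0.137, 0],
  ],
)

```text
t: 7.5
tool_pos: [572.2, -63.8, 126.3]
ee_rot: [0.984, -0.176, 0.001, 0.001]
contact_force: [-0.7, -7.5, -2.3]
opening: 0.128
gripper_force: 30.0
```

```bash
cat > chk.py <<'E'
from h import *
import sys
s=robot.get_state();print(s['tool_pos'],s['contact_force'],s['opening']*94,s['gripper_force'])
a=np.radians(-20.43);ex=np.array([np.cos(a),np.sin(a)]);e=np.array([-ex[1],ex[0]]);v=s['tool_pos'][:2]-[585.6,-80.7];x,z=140+v@ex,s['tool_pos'][2]+19-55
print('latch move',v@e,'F',s['contact_force'][:2]@e,'angle',np.degrees(np.arctan2(z,x)-np.arctan2(55.8,140)),'radius',np.hypot(x,z),np.hypot(140,55.8))
f=robot.grab_frame('wrist');f2=robot.grab_frame('side')
cv2.imwrite('pics/%s.png'%sys.argv[1],np.hstack([cv2.resize(f['color'][150:350,190:370,::-1],(400,444)),cv2.resize(f2['color'][140:260,220:328,::-1],(400,444))]))
E
python3 chk.py c1
```

```text
[572.16041903 -63.7528198  126.32778046] [-0.68708445 -7.50657601 -2.27688442] 12.013692501098078 30.0015789270401
latch move 11.189934320661552 F -7.274243087690179 angle 14.899945274156423 radius 151.3901052539388 150.710450865227
```

View pics/c1.png

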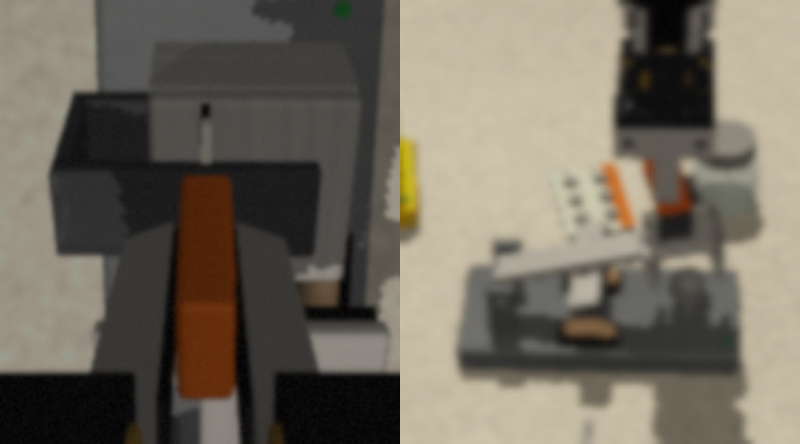

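The right half of the picture shows the clamp arm raised, with the ball uncovered at about (690,285). The pointer is still at its line, at (205,115) in the left half. I continue to 30°.

Request:
move_arm(
  plan=[
    [0, -0.009, 0, -0.013, 0],
    [0, -0.019, 0, -0.025, 0],
    [0, -0.029, 0, -0.037, 0],
    [0, -0.04, 0, -0.049, 0],
    [0, -0.051, 0, -0.06, 0],
    [0, -0.062, 0, -0.071, 0],
    [0, -0.085, 0, -0.093, 0],
    [0, -0.098, 0, -0.103, 0],
    [0, -0.11, 0, -0.113, 0],
    [0, -0.11, 0, -0.113, 0],
    [0, -0.11, 0, -0.113, 0],
    [0, -0.11, 0, -0.113, 0],
  ],
)

```text
t: 8.8
tool_pos: [547.7, -54.7, 154.7]
ee_rot: [0.984, -0.176, 0.002, 0.001]
contact_force: [0.2, -8.7, -1.1]
opening: 0.125
gripper_force: 30.0
```

```bash
python3 chk.py c2
```

```text
[547.69756114 -54.66698065 154.71037117] [ 0.15389625 -8.74941647 -1.05442372] 11.787543908945967 30.001739859580994
latch move 11.165195601987014 F -8.145353024281881 angle 29.484168725079872 radius 152.2900563432447 150.710450865227
```

View pics/c2.png

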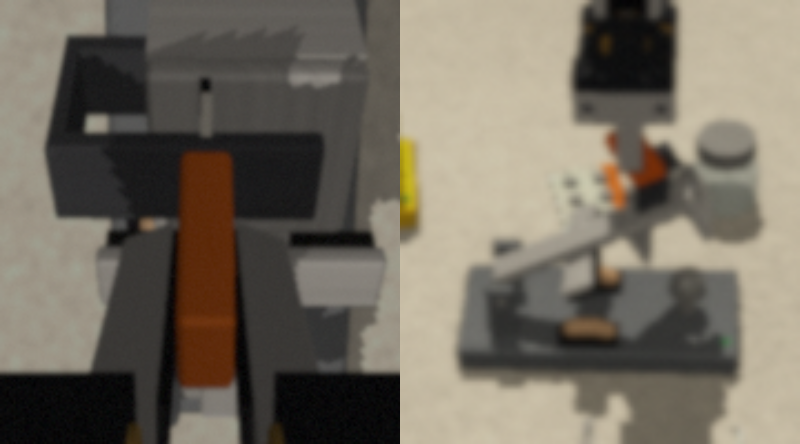

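The arm is up at about 29.5° and the tab is still firmly held. The pointer is at its line, at (205,105), and the bystanders have not been touched. I hand in.

```bash
python3 -c "
from workcell import robot
print(robot.hand_in())"
```

```text
the job is handed in; nothing more can be done
None
```

The job is handed in: the latch was pulled to its lines (about 12 mm) and held there for over half a second, then the arm was lifted by the tab to about 29.5° and is still held up there, with the bystanders untouched.

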